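# Hold the tool-case lid at its balance point

### The arm

A 6-joint arm with a two-finger parallel gripper is mounted at the origin on a cart in front of the work surface, level with it; the furniture and walls round the work are solid. World frame = base frame: x ahead of the robot, y to its left, z up, the work surface at z = 0. Lengths are in m, angles in rad, forces in N, time in s.
With the tool pointing down it reaches from about 0.375 to 0.9 m from the base axis. Payload 3.1 kg.
Tool frame: the origin (TCP) lies where the fingers leave the gripper's body, on its centre line; the fingertips stand manip.tip_reach ahead of it and the grasp point (between the pads) lies 54 mm ahead of it (manip.tip_reach is the distance from the TCP to the fingertips, in m); z points along the fingers, y is the direction in which the jaws open and shut (so a half turn about z gives the same grasp; the last joint's range is limited). The gripper opens to 85 mm and grips with 20 to 120 N. Pads are 22 mm wide; open, the fingers measure 114 mm over their backs; the gripper's body (76 mm by 85 mm) begins 54 mm behind the grasp point. The pads swing forward as they close: fully open they stand 13 mm farther back than shut.
Start: joints at [1.03, 0.527, 1.433, -0, 1.181, -0.178], TCP at [0.221, 0.585, 0.304] pointing down, gripper open.
Joint ranges: [-3.08, 3.08], [-0.75, 2.2], [0.22, 2.44], [-1.43, 4.57], [0, 2.65], [-2.85, 2.85]. Speed limits (rad/s): [2.79, 2.79, 3.14, 3.14, 3.14, 3.14].

### API

Orientations are given as a unit quaternion [x, y, z, w].
In Python, from station import manip, cams, order gives the robot as it stands. The module is installed in compiled form; this text tells all that it offers.
- The arm moves only by the tool drive_tool, never from a script. Its arguments are lists of equal length, an entry for each row: "linear": the shift along the tool's x, y, z in mm, a list of three; "rot": the turn, a rotation vector about the tool's x, y, z in degrees, a list of three; "hand": the finger opening in mm, from 0 to 85.4. A call has 1 to 20 rows; each row shifts and turns the pose as measured when the row begins, along the tool's axes as they then stand; what a row does not reach is not made up. A row lasts 1/12 s, in which the tool goes at most 41.7 mm and 7.16 degrees, less where a joint would pass 70% of its speed; a pose out of reach is approached as far as the arm can. A call with a gripper value outside its range is refused whole. The fingers move at their own pace and stop on an object; "force" is the grip in N (left out, the last holds). Time passes only in rows, so rows that do not move let the fingers close. It gives the time, the measured TCP pose, the force and the opening at its end, in the units of the state.
- manip.sense(): the state, without advancing time (a new reading comes with each control period).
- cams.snapshot(name): name is "side" or "top"; returns the picture (384x512x3 uint8, red, green, blue); there is no depth.
- cams.camera_model(name): a dict with "vfov" (degrees; the focal length in pixels is half the picture's height over the tangent of half this angle, whatever the lens; pixels are square), "cx", "cy" (the principal point, pixels), "k1" (the pictures are not rectified: a ray, as slopes to the right and down, at radius r is drawn at 1 + k1 r^2 times it, then the intrinsics apply), "rvec" (rotation vector, rad) and "tvec" (3), from world to camera coordinates, as OpenCV has them. Camera axes: x right, y down, z forward; pixel columns grow to the right and rows downward; lengths in m; the calibration is good to about 2 mm. A picture is of the moment at which its call begins. camera_model takes no time and is no camera call.
- order.sign_off(): hands the job in, once; it reports no verdict.
Trained networks look in the newest picture that a camera, given by its name, has taken for a name from the list of things; names that differ only in an ending like _2 or _b are one class to them, and where a whole thing is asked for, a point or a joint stands for the part that bears it (a point fixed in the world has none). Each returns a list of dicts, best first, with "score" (0 to 1); they miss things now and then, are a little off and sometimes report something else, mostly with a low value. They report only what shows in the picture. A call takes as long as a camera call.
- cams.regions_of(label, camera): "pixels" (384x512 bool, what is visible of it) and "rect" ([left, top, right, bottom] in pixels, round what is visible of it).
- cams.spot_point(label, camera): "at" ([column, row] in pixels: a listed point, or the origin of a listed thing).
The state is a dict: "t": time; "q": joint angles; "qd": joint speeds; "tau": joint torques, N m; "tcp_pos": TCP position; "tool_rot": TCP orientation; "force": force on the tool from outside, world axes, zero at the start; "ft_torque": the same for the moment, N m; "finger_gap": opening from 0.0 (shut) to 1.0 (fully open).
Only numpy, scipy, OpenCV 4.12 (cv2) and the standard library are available. Lean on these libraries where they do the work, as an engineer would, in place of code of your own. Each camera call takes 0.05 s, during which the arm holds its last target. There are 200 camera calls.

### The job

The stay of the wooden tool case's lid has to be screwed on, so the lid must be held for it: draw the bolt beside the lid all the way back towards you while the lid is still shut, then take the lid by its bar handle and swing it up steadily to its balance point, where it would fall neither shut nor over backwards. Do not let it drop or tip over backwards on the way and leave the other things on the desk where they are; finish while still gripping the bar with the lid held still at that point.

Things in the scene. Friction and masses are not known exactly. Their poses are not given: they have to be found in the camera images.
- case: wooden tool case fixed to the desk, box 150 (x) x 190 (y) x 60 mm high, plus a ledge 55 mm wide along its right (-y) side, 58 mm high, carrying the steel bolt. Origin: centre of the box's underside; x points from its front (handle side) to its rear (hinge side), y left, z up. Turned up to 0.3 rad.
- bolt (a joint): travel of the steel bolt (m): 0 home, 0.040 drawn fully back. It slides along the case's -x, 131 mm right of the case's middle line, with 1.2 N of friction, and stays where left. Home, it covers the flat steel tongue on the lid's right side and blocks the lid; from 0.030 on the tongue is free. Starts within 6 mm of home.
- bolt_knob (a point): middle of the upright black knob on the bolt, 16 mm in diameter, 30 mm tall (90 to 120 mm above the desk), on a 9 mm neck; moves with the bolt. The lid's side is 28 mm from the knob; the steel guides beneath it reach 74 mm above the desk, and a staple 88 mm high stands at least 23 mm behind it.
- lid_angle (a joint): angle of the wooden lid (rad): 0 shut, grows as it opens up and back, stop at 1.95. The hinge is almost frictionless: the lid falls shut below its balance point and over backwards above it. Its balance point is at 1.34 (within 0.015), 13 degrees short of upright, as it is a deep tray. With the handle it weighs 0.36 to 0.59 kg; lifting the bar takes up to 2.5 N.
- lid_hinge (a point): middle of the hinge axis, which runs along the case's y: at the lower rear edge of the lid, 75 mm behind the case's centre and 60 mm above the desk. The lid is an inverted tray 150 x 190 x 28 mm whose underside lies 1 mm above this axis when shut.
- lid_bar (a point): round aluminium bar of the lid's handle, 14 mm in diameter, 120 mm long, parallel to the hinge, on two 9 mm arms 54 mm either side of its middle, 45 mm off the lid's front face. This point: middle of the bar; shut, it lies 195 mm in front of the hinge axis and 15 mm above it, axes as the case's; it swings with the lid. It may turn between the fingers.
- lid: the lid itself with its handle, wood with an aluminium bar; origin on the hinge axis (same point as lid_hinge), axes as the case's when shut, turning with the lid about y.
- salt_jar: milky square jar with a blue cap, 46 x 46 x 64 mm, bystander; origin centre of its underside.
- pitch_block: round wooden block with black pitch on top, 52 mm in diameter, 36 mm tall, bystander; origin centre of its underside.
- brass_weight: turned brass weight with a knob, 28 mm in diameter, 31 mm tall, bystander; origin centre of its underside.

How it is judged:
By the outcome, as a careful person would: the job done as asked, in the order asked, and still so for the second after the job is handed in, while the arm keeps its last pose, push and grip.
It also fails if it takes over 53 s, if anything falls off the work surface, if the arm or the gripper's body presses on something with over 40 N, if the wrist force passes 120 N, or if a joint passes its speed limit or range.

## Working session

There is one attempt and no reset: what is moved stays moved. The work goes in short steps, Python scripts to look and compute and a tool call to move; the robot and the scene stay as the last step left them, time stands still between calls to the robot, and variables do not carry over. Pictures are saved under pics/ and viewed, about 8 in all and at most 12, crops included, and the job is handed in when it is done.

Besides the shell and the picture viewer there is one more tool, called after ">>>" in YAML: its name, and indented under it one key for each argument. drive_tool: Moves the arm, as the interface text tells. Its arguments: {"type":"object","properties":{"linear":{"type":"array","items":{"type":"array","items":{"type":"number"}}},"rot":{"type":"array","items":{"type":"array","items":{"type":"number"}}},"hand":{"type":"array","items":{"type":"number"}},"force":{"type":"number"}},"required":["linear","rot","hand"]}

```bash
mkdir -p pics; cat > h.py <<'E'
import numpy as np, cv2
from scipy.spatial.transform import Rotation as R
from station import manip, cams, order
def cam(n):
    m=cams.camera_model(n); f=192/np.tan(np.radians(m['vfov'])/2)
    return m,f,R.from_rotvec(np.array(m['rvec']).ravel()).as_matrix(),np.array(m['tvec']).ravel()
def proj(n,P):
    m,f,Rm,t=cam(n); c=np.atleast_2d(P)@Rm.T+t; s=c[:,:2]/c[:,2:]
    s=s*(1+m['k1']*(s**2).sum(1,keepdims=True)); return s*f+[m['cx'],m['cy']]
def ray(n,uv):
    m,f,Rm,t=cam(n); d=(np.array(uv)-[m['cx'],m['cy']])/f; s=d.copy()
    for _ in range(30): s=d/(1+m['k1']*(s@s))
    v=Rm.T@np.r_[s,1]; return -Rm.T@t, v/np.linalg.norm(v)
def at_z(n,uv,z):
    o,v=ray(n,uv); return o+v*(z-o[2])/v[2]
def tri(a,b):
    A=[];B=[]
    for n,uv in (('side',a),('top',b)):
        o,v=ray(n,uv); M=np.eye(3)-np.outer(v,v); A.append(M);B.append(M@o)
    return np.linalg.lstsq(np.vstack(A),np.hstack(B),rcond=None)[0]
def snap(n,name=None):
    im=cams.snapshot(n)
    if name: cv2.imwrite(f'pics/{name}.png',im[:,:,::-1])
    return im
E
python3 - <<'E'
from h import *
print(manip.tip_reach, manip.sense())
for n in('side','top'):
    snap(n,n+'0')
    m,f,Rm,t=cam(n);print(n,'pos',-Rm.T@t,'fwd',Rm[2])
P={}
for l in ['case','bolt_knob','lid_hinge','lid_bar','salt_jar','pitch_block','brass_weight']:
    for n in('side','top'):
        r=cams.spot_point(l,n); P[l,n]=r[0]['at'] if r else None
        print(l,n,[(np.round(x['at'],1).tolist(),round(x['score'],2)) for x in r[:2]])
    if P[l,'side'] is not None and P[l,'top'] is not None: print('  tri',tri(P[l,'side'],P[l,'top']).round(4))
a,b=cv2.imread('pics/side0.png'),cv2.imread('pics/top0.png')
E
```

```text
0.0726 {'t': 0.0, 'q': array([ 1.03049939e+00,  5.28455484e-01,  1.43389958e+00, -1.91165841e-05,
        1.18139521e+00, -1.78498830e-01]), 'qd': array([-4.91641655e-05,  3.72018678e-04,  8.53426395e-04,  3.49958762e-04,
       -9.13946861e-04, -1.11228910e-03]), 'tau': array([ 4.35584398e-04, -4.42347801e+01, -1.78028208e+01, -3.14508570e-04,
        8.36292602e-03, -6.13305119e-06]), 'tcp_pos': array([0.22090595, 0.58406049, 0.30294088]), 'tool_rot': array([ 1.79910343e-01,  9.83682421e-01, -1.01298904e-03, -3.71153695e-04]), 'force': array([ 0.0722502 ,  0.07042877, -0.92749332]), 'ft_torque': array([0.03519356, 0.02189657, 0.00399266]), 'finger_gap': 1.0022632723134275}
side pos [0.62670296 0.62378128 0.50551604] fwd [-0.00557802 -0.88517161 -0.46523124]
top pos [ 0.4522156  -0.13044146  0.91650664] fwd [ 0.17299787  0.00285484 -0.98491806]
case side [([266.2, 238.6], 0.72)]
case top [([239.7, 205.9], 0.86), ([168.4, 208.3], 0.52)]
  tri [ 0.5845 -0.0914  0.009 ]
bolt_knob side [([266.5, 175.8], 0.79)]
bolt_knob top [([297.6, 199.4], 0.75), ([314.9, 179.7], 0.49)]
  tri [ 0.5835 -0.2229  0.1109]
lid_hinge side [([235.7, 223.4], 0.8), ([268.0, 242.4], 0.41)]
lid_hinge top [([238.1, 168.4], 0.78)]
  tri [ 0.6618 -0.0874  0.0553]
lid_bar side [([315.1, 206.3], 0.96)]
lid_bar top [([245.1, 252.8], 0.62)]
  tri [ 0.471  -0.1091  0.0868]
salt_jar side []
salt_jar top [([314.8, 177.4], 0.69), ([299.2, 197.8], 0.6)]
pitch_block side [([206.7, 236.6], 0.88)]
pitch_block top [([251.5, 151.6], 0.6)]
  tri [ 0.7282 -0.1187 -0.0048]
brass_weight side []
brass_weight top [([168.2, 206.9], 0.4)]
```

View pics/side0.png

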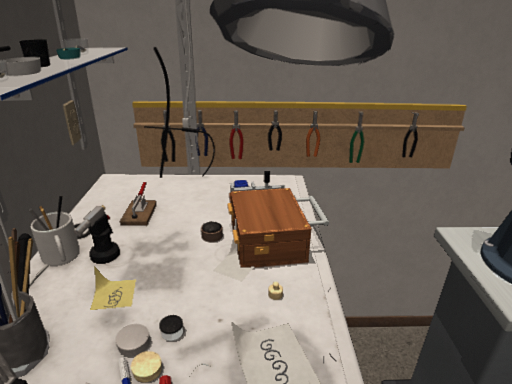

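View pics/top0.png

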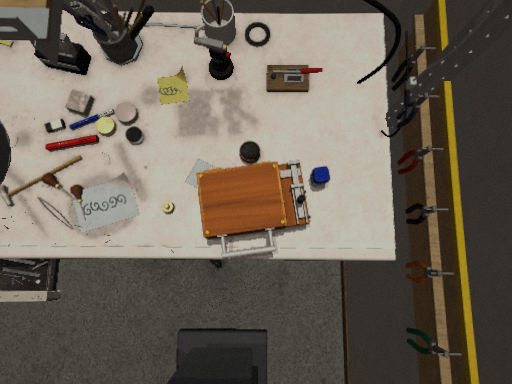

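The side view shows the case at about (270,230), with the bar at (315,206), the knob at (266,176), the jar behind it and a lampshade at (300,30). The top view shows the lid at (240,200), the bar at (247,245), the knob at (300,199), the jar at (320,175), the pitch block at (250,152) and the brass weight at (168,207). Next I'll fit the case pose and check the lamp.

```bash
cat > fit.py <<'E'
from h import *
from scipy.optimize import least_squares
def pts(p):   # x,y,yaw,knob x (case frame)
    x,y,a,k=p; L={'case':(0,0,0),'lid_hinge':(.075,0,.06),'lid_bar':(-.12,0,.075),'bolt_knob':(k,-.131,.105)}
    Rz=R.from_euler('z',a).as_matrix(); return {n:Rz@np.array(v)+[x,y,0] for n,v in L.items()}
def lidbox(p,loc):
    Rz=R.from_euler('z',p[2]).as_matrix(); return np.array(loc)@Rz.T+[p[0],p[1],0]
E
python3 - <<'E'
from fit import *
import itertools
obs={('bolt_knob','side'):(266.5,175.8),('bolt_knob','top'):(297.6,199.4),('lid_hinge','side'):(235.7,223.4),('lid_hinge','top'):(238.1,168.4),('lid_bar','side'):(315.1,206.3),('lid_bar','top'):(245.1,252.8),('case','side'):(266.2,238.6),('case','top'):(239.7,205.9)}
f=lambda p:np.concatenate([proj(n,pts(p)[l])[0]-uv for (l,n),uv in obs.items()])
s=least_squares(f,[.585,-.09,.11,-.016],loss='soft_l1',f_scale=2)
print(s.x.round(4)); print(dict(zip(obs,f(s.x).reshape(-1,2).round(1).tolist())))
p=s.x
for n in('side','top'):
    print(n,cams.camera_model(n)['vfov'])
for uv in((210,15),(300,62),(393,20)):
    o,v=ray('side',uv); print('lamp ray',uv,[(o+v*d).round(2).tolist() for d in(.2,.4,.6)])
print('top edge', [at_z('top',(5,150),z).round(2).tolist() for z in(0.,.2,.4,.6)])
ims=[]
for n,c in(('side',(205,160,335,275)),('top',(180,145,330,262))):
    im=cv2.imread(f'pics/{n}0.png'); S=5
    u0,v0,u1,v1=c; big=cv2.resize(im[v0:v1,u0:u1],None,fx=S,fy=S,interpolation=cv2.INTER_CUBIC)
    P=lambda loc:((proj(n,lidbox(p,[loc]))[0]-[u0,v0]+.5)*S).astype(int)
    def ln(a,b,col): cv2.line(big,tuple(map(int,P(a))),tuple(map(int,P(b))),col,1)
    for z in(.061,.089):
        C=[(sx*.075,sy*.095,z) for sx,sy in((-1,-1),(1,-1),(1,1),(-1,1))]
        for i in range(4): ln(C[i],C[(i+1)%4],(0,255,0))
    ln((-.12,-.06,.075),(-.12,.06,.075),(255,255,0)); ln((p[3],-.131,.09),(p[3],-.131,.12),(0,0,255))
    ims.append(cv2.resize(big,(400,int(400*big.shape[0]/big.shape[1]))) if 0 else big)
w=800; a,b=[cv2.resize(i,(395,int(395*i.shape[0]/i.shape[1]))) for i in ims]
H=max(a.shape[0],b.shape[0]); pad=lambda i:np.pad(i,((0,H-i.shape[0]),(0,5),(0,0)))
cv2.imwrite('pics/ov.png',np.hstack([pad(a),pad(b)]))
E
```

```text
[ 0.5866 -0.0942  0.1303 -0.0199]
{('bolt_knob', 'side'): [0.0, 1.5], ('bolt_knob', 'top'): [1.4, -0.1], ('lid_hinge', 'side'): [-1.2, -1.5], ('lid_hinge', 'top'): [-1.5, 1.3], ('lid_bar', 'side'): [3.2, 4.5], ('lid_bar', 'top'): [0.9, -0.7], ('case', 'side'): [0.2, 2.7], ('case', 'top'): [1.5, -1.5]}
side 55.11333653841289
top 54.84266501991821
lamp ray (210, 15) [[0.65, 0.42, 0.5], [0.67, 0.23, 0.49], [0.69, 0.03, 0.49]]
lamp ray (300, 62) [[0.6, 0.43, 0.48], [0.58, 0.23, 0.45], [0.55, 0.03, 0.42]]
lamp ray (393, 20) [[0.56, 0.44, 0.5], [0.49, 0.25, 0.49], [0.42, 0.06, 0.49]]
top edge [[0.72, 0.5, 0.0], [0.66, 0.37, 0.2], [0.6, 0.23, 0.4], [0.54, 0.09, 0.6]]
```

View pics/ov.png

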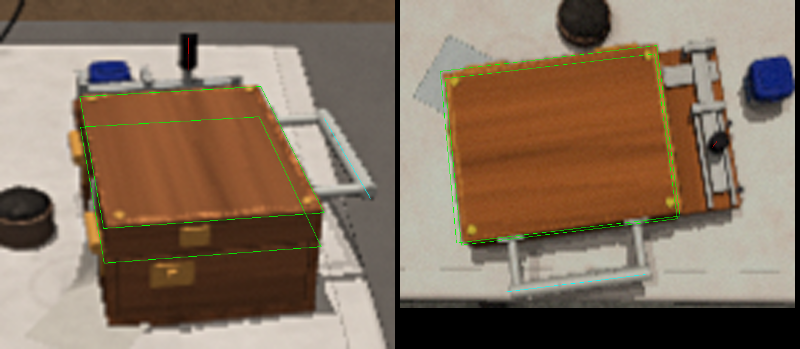

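The overlay matches the lid edges, bar and knob to about 1–2 px in both views: case at (0.587, −0.094), yaw 0.13, knob at about (0.584, −0.225). The lamp is above z≈0.43, near y 0.2–0.4 and x>0.5, so the straight path clears it.

>>> drive_tool:
  linear:
    - [-15,-15,0]
    - [-28,-28,0]
    - [-28.5,-28.5,0]
    - [-28.5,-28.5,0]
    - [-28.5,-28.5,0]
    - [-28.5,-28.5,0]
    - [-28.5,-28.5,0]
    - [-28.5,-28.5,0]
    - [-28.5,-28.5,0]
    - [-28.5,-28.5,0]
    - [-28.5,-28.5,0]
    - [-28.5,-28.5,0]
    - [-28.5,-28.5,0]
    - [-28.5,-28.5,0]
    - [-28.5,-28.5,0]
    - [-28.5,-28.5,0]
    - [-28.5,-28.5,0]
    - [-28.5,-28.5,0]
    - [-28.5,-28.5,0]
    - [-15,-15,0]
  rot:
    - [0,0,0]
    - [0,0,0]
    - [0,0,0]
    - [0,0,0]
    - [0,0,0]
    - [0,0,0]
    - [0,0,0]
    - [0,0,0]
    - [0,0,0]
    - [0,0,0]
    - [0,0,0]
    - [0,0,0]
    - [0,0,0]
    - [0,0,0]
    - [0,0,0]
    - [0,0,0]
    - [0,0,0]
    - [0,0,0]
    - [0,0,0]
    - [0,0,0]
  hand: [50,50,50,50,50,50,50,50,50,50,50,50,50,50,50,50,50,50,50,50]
  force: 40

```text
t: 2.47
tcp_pos: [0.5508, -0.1332, 0.3049]
tool_rot: [0.175, 0.985, 0.006, 0.008]
force: [0.5, 0.0, 0.9]
finger_gap: 0.587
```

>>> drive_tool:
  linear:
    - [0,0,0]
    - [0,0,0]
    - [0,0,0]
    - [0,0,0]
    - [0,0,0]
    - [0,0,0]
    - [0,0,0]
    - [0,0,0]
    - [0,0,0]
    - [0,0,0]
  rot:
    - [0,0,6.8]
    - [0,0,6.8]
    - [0,0,6.8]
    - [0,0,6.8]
    - [0,0,6.8]
    - [0,0,6.8]
    - [0,0,6.8]
    - [0,0,6.8]
    - [0,0,6.8]
    - [0,0,0]
  hand: [50,50,50,50,50,50,50,50,50,50]

```text
t: 3.3
tcp_pos: [0.5547, -0.1439, 0.3051]
tool_rot: [0.673, 0.739, 0.01, 0.008]
force: [-0.2, 0.4, -0.4]
finger_gap: 0.589
```

```bash
cat > goal.py <<'E'
import sys; from h import *
# usage: goal.py x y z yaw -> shift in tool axes (mm), rotvec (deg), TCP target pointing down, tool y along yaw
x,y,z,a=map(float,sys.argv[1:5]); s=manip.sense(); T=R.from_quat(s['tool_rot'])
G=R.from_matrix(np.c_[[np.sin(a),-np.cos(a),0],[np.cos(a),np.sin(a),0],[0,0,-1.]])
print('t',round(s['t'],2),'tcp',s['tcp_pos'].round(4),'F',s['force'].round(1),'gap mm',round(s['finger_gap']*85.4,1),'q',s['q'].round(2))
print('shift mm',(T.inv().apply(np.array([x,y,z])-s['tcp_pos'])*1e3).round(1),'rot deg',np.degrees((T.inv()*G).as_rotvec()).round(1))
E
python3 goal.py .584 -.225 .166 .1303
```

```text
Traceback (most recent call last):
  File "goal.py", line 4, in <module>
    G=R.from_matrix(np.c_[[np.sin(a),-np.cos(a),0],[np.cos(a),np.sin(a),0],[0,0,-1.]])
  File "scipy/spatial/transform/_rotation.pyx", line 1143, in scipy.spatial.transform._rotation.Rotation.from_matrix
ValueError: Non-positive determinant (left-handed or null coordinate frame) in rotation matrix 0: [[ 0.12993161  0.99152296  0.        ]
 [-0.99152296  0.12993161  0.        ]
 [ 0.          0.         -1.        ]].
```

```bash
sed -i 's/\[np.sin(a),-np.cos(a),0\]/[-np.sin(a),np.cos(a),0]/' goal.py; python3 goal.py .584 -.225 .166 .1303
```

```text
t 3.3 tcp [ 0.5547 -0.1439  0.3051] F [-0.2  0.4 -0.4] gap mm 50.3 q [-0.45  0.45  1.58  0.02  1.09 -0.55]
shift mm [-83.7  18.2 139.5] rot deg [ 1.4 -0.1 -2.1]
```

>>> drive_tool:
  linear:
    - [-28,6,20]
    - [-28,6,20]
    - [-28,6,20]
    - [0,0,20]
    - [0,0,0]
  rot:
    - [0.5,0,-0.7]
    - [0.5,0,-0.7]
    - [0.4,0,-0.7]
    - [0,0,0]
    - [0,0,0]
  hand: [50,50,50,50,50]

```text
t: 3.72
tcp_pos: [0.5854, -0.2278, 0.2256]
tool_rot: [0.652, 0.758, 0.001, 0.003]
force: [-0.5, 0.8, -0.7]
finger_gap: 0.582
```

```bash
python3 goal.py .584 -.225 .166 .1303; python3 - <<'E'
from h import *
for n in('side','top'): snap(n,n+'1')
S=4
a=cv2.imread('pics/side1.png')[110:260,200:340]; b=cv2.imread('pics/top1.png')[130:280,200:340]
cv2.imwrite('pics/c1.png',cv2.resize(np.hstack([a,b]),None,fx=2.8,fy=2.8,interpolation=cv2.INTER_CUBIC))
for n in('side','top'): print(n,[(np.round(r['at'],1).tolist(),r['score']) for r in cams.spot_point('bolt_knob',n)[:2]])
E
```

```text
t 3.72 tcp [ 0.5854 -0.2278  0.2256] F [-0.5  0.8 -0.7] gap mm 49.7 q [-0.55  0.62  1.5   0.    1.01 -0.7 ]
shift mm [ 3.1 -1.3 59.6] rot deg [0.3 0.2 1.2]
side [([267.7, 176.4], 0.66)]
top []
```

View pics/c1.png

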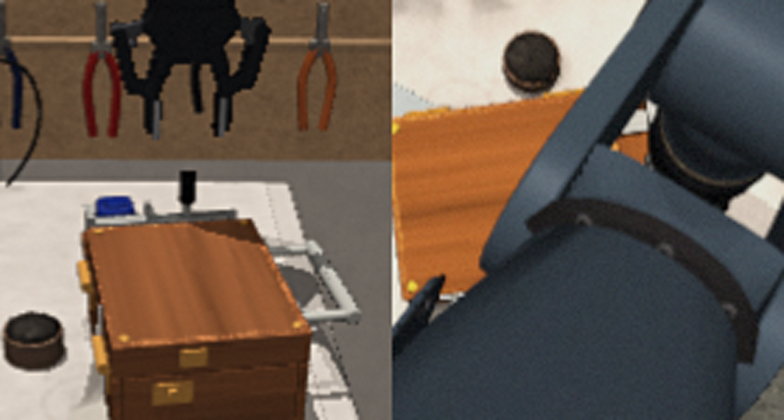

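The fingers straddle the knob in the side view: pads at columns 152 and 222 of the crop, knob at 188. I'll descend and close on it.

>>> drive_tool:
  linear:
    - [1.5,-0.5,20]
    - [1.5,-0.5,20]
    - [0,0,17]
    - [0,0,2]
    - [0,0,0]
    - [0,0,0]
    - [0,0,0]
    - [0,0,0]
    - [0,0,0]
    - [0,0,0]
    - [0,0,0]
  rot:
    - [0,0,0.6]
    - [0,0,0.6]
    - [0,0,0]
    - [0,0,0]
    - [0,0,0]
    - [0,0,0]
    - [0,0,0]
    - [0,0,0]
    - [0,0,0]
    - [0,0,0]
    - [0,0,0]
  hand: [50,50,50,50,30,10,5,5,5,5,5]
  force: 30

```text
t: 4.83
tcp_pos: [0.5813, -0.224, 0.1825]
tool_rot: [0.653, 0.757, -0.005, 0.008]
force: [-0.3, -2.7, -9.1]
finger_gap: 0.165
```

```bash
python3 goal.py .584 -.225 .166 .1303
```

```text
t 4.83 tcp [ 0.5813 -0.224   0.1825] F [-0.3 -2.7 -9.1] gap mm 14.1 q [-0.54  0.67  1.54 -0.02  0.91 -0.68]
shift mm [-1.1  2.4 16.5] rot deg [0.2 1.1 1. ]
```

>>> drive_tool:
  linear:
    - [0,0,0]
    - [0,0,0]
    - [0,0,0]
    - [0,2,6]
    - [0,0,6]
    - [0,0,5]
    - [0,0,0]
  rot:
    - [0,0,0]
    - [0,0,0]
    - [0,0,0]
    - [0,1,1]
    - [0,0,0]
    - [0,0,0]
    - [0,0,0]
  hand: [40,40,40,40,40,40,40]

```text
t: 5.42
tcp_pos: [0.5887, -0.224, 0.1711]
tool_rot: [0.66, 0.751, 0.004, 0.008]
force: [0.8, 0.6, 0.6]
finger_gap: 0.465
```

```bash
python3 goal.py .584 -.225 .166 .1303; python3 - <<'E'
from h import *
snap('side','s2'); a=cv2.imread('pics/s2.png')[130:240,210:330]
cv2.imwrite('pics/c2.png',cv2.resize(a,None,fx=5,fy=5,interpolation=cv2.INTER_CUBIC))
E
```

```text
t 5.42 tcp [ 0.5887 -0.224   0.1711] F [0.8 0.6 0.6] gap mm 39.7 q [-0.54  0.7   1.54  0.01  0.89 -0.67]
shift mm [-0.4 -4.8  5. ] rot deg [ 0.9  0.4 -0.1]
```

View pics/c2.png

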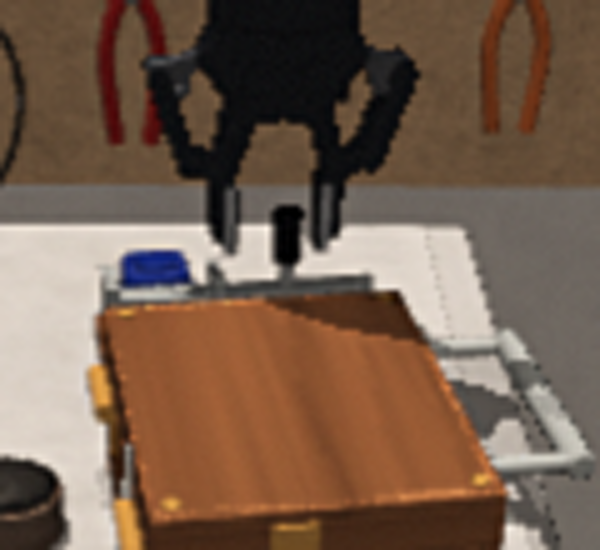

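The tips stand level with most of the knob (crop rows 205–265, tips at 250). I'll close and start drawing it back.

>>> drive_tool:
  linear:
    - [0,-3,3]
    - [0,0,0]
    - [0,0,0]
    - [0,0,0]
    - [0,0,0]
    - [0,0,0]
    - [0,-4,0]
    - [0,-5,0]
    - [0,-5,0]
    - [0,-5,0]
    - [0,-5,0]
    - [0,0,0]
  rot:
    - [0.5,0,0]
    - [0,0,0]
    - [0,0,0]
    - [0,0,0]
    - [0,0,0]
    - [0,0,0]
    - [0,0,0]
    - [0,0,0]
    - [0,0,0]
    - [0,0,0]
    - [0,0,0]
    - [0,0,0]
  hand: [30,10,5,5,5,5,5,5,5,5,5,5]
  force: 30

```text
t: 6.47
tcp_pos: [0.5585, -0.2281, 0.1679]
tool_rot: [0.66, 0.752, -0.001, 0.004]
force: [0.6, -0.3, -0.6]
finger_gap: 0.174
```

```bash
python3 goal.py .584 -.225 .166 .1303; python3 - <<'E'
from h import *
snap('side')
print([(np.round(r['at'],1).tolist(),r['score']) for r in cams.spot_point('bolt_knob','side')[:2]])
E
```

```text
t 6.47 tcp [ 0.5585 -0.2281  0.1679] F [ 0.6 -0.3 -0.6] gap mm 14.9 q [-0.57  0.68  1.6  -0.    0.86 -0.7 ]
shift mm [-0.2 25.7  2. ] rot deg [ 0.2  0.4 -0. ]
[([238.1, 221.1], 0.71), ([275.9, 172.9], 0.62)]
```

>>> drive_tool:
  linear:
    - [0,-4,0]
    - [0,-4,0]
    - [0,-4,0]
    - [0,0,0]
  rot:
    - [0,0,0]
    - [0,0,0]
    - [0,0,0]
    - [0,0,0]
  hand: [5,5,5,5]

```text
t: 6.9
tcp_pos: [0.5464, -0.2299, 0.1679]
tool_rot: [0.66, 0.752, -0.001, 0.004]
force: [0.1, -0.8, 0.0]
finger_gap: 0.177
```

>>> drive_tool:
  linear:
    - [0,-3,0]
    - [0,-3,0]
  rot:
    - [0,0,0]
    - [0,0,0]
  hand: [5,5]

```text
t: 7.07
tcp_pos: [0.5428, -0.2305, 0.1679]
tool_rot: [0.66, 0.751, 0.002, 0.007]
force: [13.9, 5.0, -9.0]
finger_gap: 0.174
```

>>> drive_tool:
  linear:
    - [0,-3,0]
    - [0,-3,0]
  rot:
    - [0,0,0]
    - [0,0,0]
  hand: [5,5]

```text
t: 7.23
tcp_pos: [0.5419, -0.2305, 0.1678]
tool_rot: [0.661, 0.75, 0.006, 0.012]
force: [9.5, 2.8, -5.6]
finger_gap: 0.175
```

The stop was felt (14 N) after about 40 mm of travel. I'll release, rise and check.

>>> drive_tool:
  linear:
    - [0,0,0]
    - [0,0,0]
    - [0,0,0]
    - [0,0,0]
    - [0,0,-15]
    - [0,0,-25]
    - [0,0,-30]
    - [0,0,-20]
    - [0,0,0]
  rot:
    - [0,0,0]
    - [0,0,0]
    - [0,0,0]
    - [0,0,0]
    - [0,0,0]
    - [0,0,0]
    - [0,0,0]
    - [0,0,0]
    - [0,0,0]
  hand: [30,44,44,44,44,44,44,44,44]

```text
t: 7.98
tcp_pos: [0.536, -0.2289, 0.2585]
tool_rot: [0.662, 0.75, 0.005, 0.006]
force: [0.7, -1.2, 0.7]
finger_gap: 0.511
```

```bash
python3 goal.py .4685 -.1095 .200 .1303; python3 - <<'E'
from h import *
from fit import *
snap('side','s3')
for l in('bolt_knob','lid_bar'): print(l,[(np.round(r['at'],1).tolist(),r['score']) for r in cams.spot_point(l,'side')[:2]])
for k in(-.02,-.05,-.055,-.06): print(k,proj('side',pts([.5866,-.0942,.1303,k])['bolt_knob'])[0].round(1))
E
```

```text
t 7.98 tcp [ 0.536  -0.2289  0.2585] F [ 0.7 -1.2  0.7] gap mm 43.7 q [-0.6   0.52  1.6   0.01  1.01 -0.73]
shift mm [127.1 -53.   57.2] rot deg [ 0.9  0.2 -0.3]
bolt_knob [([281.5, 175.4], 0.66)]
lid_bar [([316.7, 209.2], 0.92)]
-0.02 [266.6 177.3]
-0.05 [278.1 176.7]
-0.055 [280.  176.6]
-0.06 [281.9 176.5]
```

The knob is at about −0.059 in the case frame, 39 mm from where it started, so the bolt is fully drawn. Now to the bar.

>>> drive_tool:
  linear:
    - [20,-8,5]
    - [32,-13,13]
    - [32,-13,13]
    - [32,-13,13]
    - [12,-5,5]
    - [0,0,0]
    - [0,0,0]
  rot:
    - [0.4,0,0]
    - [0.4,0,0]
    - [0,0,0]
    - [0,0,0]
    - [0,0,0]
    - [0,0,0]
    - [0,0,0]
  hand: [44,44,44,44,44,44,44]

```text
t: 8.72
tcp_pos: [0.4584, -0.1025, 0.1941]
tool_rot: [0.663, 0.749, -0.005, -0.011]
force: [-0.6, -0.1, -0.5]
finger_gap: 0.51
```

```bash
python3 goal.py .4685 -.1095 .129 .1303
```

```text
t 8.72 tcp [ 0.4584 -0.1025  0.1941] F [-0.6 -0.1 -0.5] gap mm 43.6 q [-0.46  0.51  1.91 -0.    0.75 -0.57]
shift mm [-8.8 10.5 64.9] rot deg [-1.2 -0.6 -0.5]
```

>>> drive_tool:
  linear:
    - [-4,4,10]
    - [-3,4,10]
    - [0,1,5]
    - [0,0,0]
  rot:
    - [-0.5,0,0]
    - [-0.5,-0.4,0]
    - [0,0,0]
    - [0,0,0]
  hand: [44,44,44,44]

```text
t: 9.05
tcp_pos: [0.4711, -0.1119, 0.1671]
tool_rot: [0.663, 0.748, -0.0, -0.001]
force: [-0.1, 0.6, 1.1]
finger_gap: 0.517
```

```bash
python3 goal.py .4685 -.1095 .129 .1303; python3 - <<'E'
from h import *
snap('side','s4'); a=cv2.imread('pics/s4.png')[130:260,230:370]
cv2.imwrite('pics/c4.png',cv2.resize(a,None,fx=4.5,fy=4.5,interpolation=cv2.INTER_CUBIC))
E
```

```text
t 9.05 tcp [ 0.4711 -0.1119  0.1671] F [-0.1  0.6  1.1] gap mm 44.2 q [-0.46  0.57  1.9   0.    0.67 -0.58]
shift mm [ 2.7 -2.2 38.1] rot deg [-0.  -0.  -0.6]
```

View pics/c4.png

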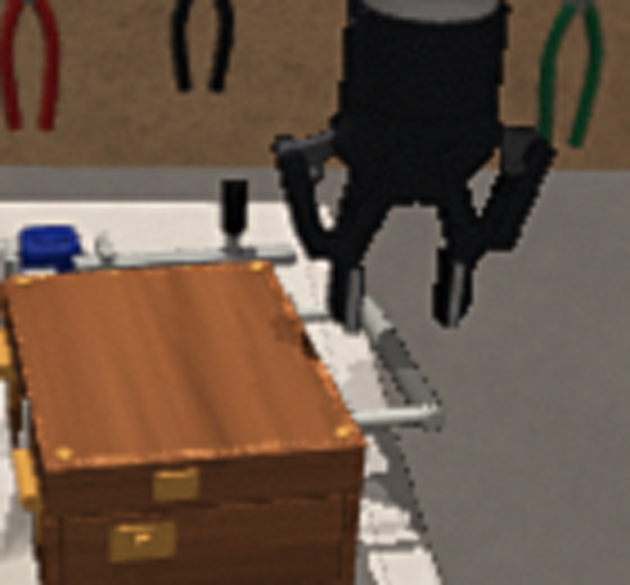

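The fingers straddle the bar (crop columns 350 and 452, bar middle about 400). I'll descend and grip.

>>> drive_tool:
  linear:
    - [1,-1,12]
    - [1,-1,12]
    - [0,0,10]
    - [0,0,5]
    - [0,0,0]
  rot:
    - [0,0,0]
    - [0,0,0]
    - [0,0,0]
    - [0,0,0]
    - [0,0,0]
  hand: [44,44,44,44,44]

```text
t: 9.52
tcp_pos: [0.4725, -0.1141, 0.1293]
tool_rot: [0.664, 0.747, 0.001, 0.003]
force: [-0.1, 0.7, 0.7]
finger_gap: 0.518
```

```bash
python3 goal.py .4685 -.1095 .129 .1303
```

```text
t 9.52 tcp [ 0.4725 -0.1141  0.1293] F [-0.1  0.7  0.7] gap mm 44.2 q [-0.47  0.65  1.92 -0.    0.57 -0.58]
shift mm [ 5.  -3.4  0.3] rot deg [ 0.3  0.2 -0.8]
```

>>> drive_tool:
  linear:
    - [2,-3,0]
    - [0,0,0]
    - [0,0,0]
    - [0,0,0]
    - [0,0,0]
    - [0,0,0]
    - [0,0,0]
    - [0,0,0]
  rot:
    - [0,0,0]
    - [0,0,0]
    - [0,0,0]
    - [0,0,0]
    - [0,0,0]
    - [0,0,0]
    - [0,0,0]
    - [0,0,0]
  hand: [44,30,15,8,5,5,5,5]
  force: 30

```text
t: 10.18
tcp_pos: [0.4677, -0.1131, 0.1315]
tool_rot: [0.662, 0.75, -0.001, 0.003]
force: [-0.2, -0.2, -3.1]
finger_gap: 0.154
```

```bash
python3 goal.py .4685 -.1095 .129 .1303
```

```text
t 10.18 tcp [ 0.4677 -0.1131  0.1315] F [-0.2 -0.2 -3.1] gap mm 13.2 q [-0.47  0.64  1.93 -0.01  0.57 -0.59]
shift mm [3.5 1.2 2.5] rot deg [ 0.2  0.3 -0.3]
```

The grip holds at 13.2 mm opening, and the TCP agrees with the fitted bar to 1 mm along the case's x axis. Next I'll work out the arc in tool axes.

```bash
cat > arc.py <<'E'
import sys; from h import *
# est. lid angle from TCP, and next rows (tool axes, mm) with step ds (rad) until goal
ds,goal,n=float(sys.argv[1]),float(sys.argv[2]),int(sys.argv[3])
s=manip.sense(); a=.1303; ex=np.array([np.cos(a),np.sin(a),0]); T=R.from_quat(s['tool_rot'])
bar0=np.array([.4677,-.1131,.075]); off=.0565
g=s['tcp_pos']+T.apply([0,0,off])
H=bar0+.195*ex-[0,0,.015]; d=g-H; u,w=-d@ex,d[2]
th=np.arctan2(w,u)-.0768; r=np.hypot(u,w)
G=R.from_matrix(np.c_[[-np.sin(a),np.cos(a),0],[np.cos(a),np.sin(a),0],[0,0,-1.]])
er=np.array([-ex*np.cos(th+.0768)+np.array([0,0,np.sin(th+.0768)])])[0]
et=ex*np.sin(th+.0768)+np.array([0,0,np.cos(th+.0768)])
print('t',round(s['t'],2),'theta',round(th,3),'r',round(r,4),'F',s['force'].round(1),'Ftan',round(s['force']@et,2),'Frad',round(s['force']@er,2),'gap',round(s['finger_gap']*85.4,1),'rot fix',np.degrees((T.inv()*G).as_rotvec()).round(1),'lat',round(d@[-np.sin(a),np.cos(a),0]*1e3,1),'q',s['q'].round(2))
p=g; t=th; rows=[]
while len(rows)<n and t<goal-1e-4:
    t=min(t+ds,goal); f=t+.0768; tgt=H-ex*.1956*np.cos(f)+[0,0,.1956*np.sin(f)]
    tgt=tgt+ (d@[-np.sin(a),np.cos(a),0])*np.array([-np.sin(a),np.cos(a),0])
    rows.append(((tgt-p)@np.c_[[-np.sin(a),np.cos(a),0],ex,[0,0,-1.]]*1e3).round(1).tolist()); p=tgt
print(rows)
E
python3 arc.py .04 1.34 12
```

```text
t 10.18 theta 0.0 r 0.1954 F [-0.2 -0.2 -3.1] Ftan -3.15 Frad 0.02 gap 13.2 rot fix [ 0.2  0.3 -0.3] lat -0.4 q [-0.47  0.64  1.93 -0.01  0.57 -0.59]
[[0.0, 0.6, -7.8], [0.0, 1.1, -7.8], [0.0, 1.4, -7.7], [-0.0, 1.7, -7.6], [-0.0, 2.0, -7.6], [0.0, 2.3, -7.5], [0.0, 2.6, -7.4], [-0.0, 2.9, -7.3], [-0.0, 3.2, -7.2], [0.0, 3.5, -7.0], [0.0, 3.7, -6.9], [-0.0, 4.0, -6.7]]
```

>>> drive_tool:
  linear:
    - [0,0.5,-5]
    - [0,1,-7.5]
    - [0,1.3,-7.5]
    - [0,1.5,-7.5]
  rot:
    - [0,0,0]
    - [0,0,0]
    - [0,0,0]
    - [0,0,0]
  hand: [5,5,5,5]

```text
t: 10.52
tcp_pos: [0.472, -0.1126, 0.1599]
tool_rot: [0.662, 0.75, -0.002, 0.002]
force: [2.1, -0.1, -4.0]
finger_gap: 0.146
```

```bash
python3 arc.py .04 1.34 10
```

```text
t 10.52 theta 0.147 r 0.1955 F [ 2.1 -0.1 -4. ] Ftan -3.45 Frad -2.86 gap 12.5 rot fix [ 0.   0.3 -0.3] lat -0.4 q [-0.46  0.58  1.9  -0.01  0.65 -0.58]
[[0.0, 1.8, -7.6], [0.0, 2.2, -7.5], [-0.0, 2.5, -7.4], [0.0, 2.8, -7.3], [-0.0, 3.1, -7.2], [0.0, 3.4, -7.1], [-0.0, 3.6, -6.9], [-0.0, 3.9, -6.8], [0.0, 4.2, -6.6], [0.0, 4.4, -6.4]]
```

>>> drive_tool:
  linear:
    - [0,1.8,-7.5]
    - [0,2.2,-7.5]
    - [0,2.5,-7.4]
    - [0,2.8,-7.3]
    - [0,3.1,-7.2]
    - [0,3.4,-7.1]
    - [0,3.6,-6.9]
    - [0,3.9,-6.8]
  rot:
    - [0,0,0]
    - [0,0,0]
    - [0,0,0]
    - [0,0,0]
    - [0,0,0]
    - [0,0,0]
    - [0,0,0]
    - [0,0,0]
  hand: [5,5,5,5,5,5,5,5]

```text
t: 11.18
tcp_pos: [0.4982, -0.1086, 0.2257]
tool_rot: [0.662, 0.75, -0.0, 0.004]
force: [3.6, -0.3, -6.2]
finger_gap: 0.147
```

```bash
python3 arc.py .04 1.34 10;python3 - <<'E'
from h import *
snap('side','s5'); a=cv2.imread('pics/s5.png')[100:260,210:370]
cv2.imwrite('pics/c5.png',cv2.resize(a,None,fx=3.7,fy=3.7,interpolation=cv2.INTER_CUBIC))
E
```

```text
t 11.18 theta 0.511 r 0.1969 F [ 3.6 -0.3 -6.2] Ftan -3.25 Frad -6.36 gap 12.6 rot fix [ 0.3  0.4 -0.4] lat 0.1 q [-0.43  0.49  1.8  -0.    0.84 -0.55]
[[-0.0, 5.5, -5.7], [-0.0, 4.7, -6.2], [0.0, 5.0, -6.0], [-0.0, 5.2, -5.8], [-0.0, 5.4, -5.6], [-0.0, 5.7, -5.4], [0.0, 5.9, -5.2], [0.0, 6.1, -4.9], [-0.0, 6.3, -4.7], [-0.0, 6.4, -4.4]]
```

View pics/c5.png

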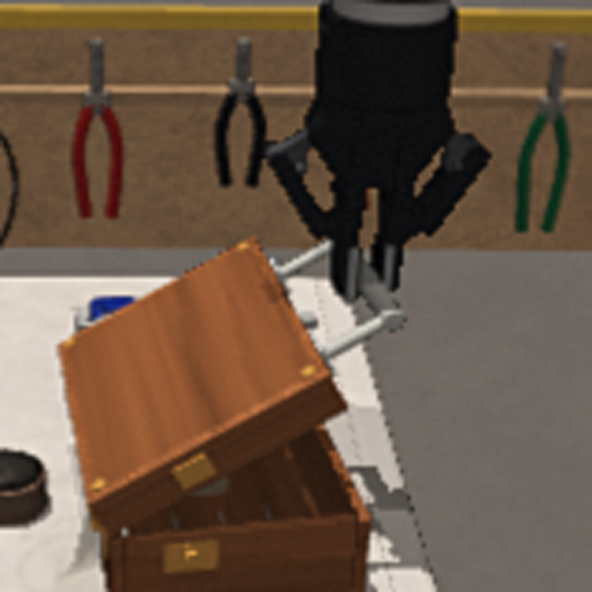

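The lid is open about 0.5 rad and held by the bar at (380,290) in the crop. I'll continue the arc, taking out the radial error.

>>> drive_tool:
  linear:
    - [0,5.5,-5.7]
    - [0,4.9,-6]
    - [0,5.1,-5.8]
    - [0,5.3,-5.6]
    - [0,5.5,-5.5]
    - [0,5.7,-5.3]
  rot:
    - [0,0,0]
    - [0,0,0]
    - [0,0,0]
    - [0,0,0]
    - [0,0,0]
    - [0,0,0]
  hand: [5,5,5,5,5,5]

```text
t: 11.73
tcp_pos: [0.5281, -0.1042, 0.2624]
tool_rot: [0.661, 0.75, -0.004, 0.0]
force: [-1.5, -1.3, -2.2]
finger_gap: 0.148
```

```bash
python3 arc.py .04 1.34 10
```

```text
t 11.73 theta 0.75 r 0.1983 F [-1.5 -1.3 -2.2] Ftan -2.67 Frad -0.48 gap 12.6 rot fix [-0.3  0.3 -0.2] lat 0.6 q [-0.4   0.47  1.69 -0.01  0.98 -0.52]
[[0.0, 7.7, -3.2], [-0.0, 6.1, -4.9], [0.0, 6.3, -4.7], [-0.0, 6.4, -4.4], [0.0, 6.6, -4.2], [0.0, 6.8, -3.9], [0.0, 6.9, -3.6], [-0.0, 7.1, -3.4], [0.0, 7.2, -3.1], [-0.0, 7.3, -2.8]]
```

>>> drive_tool:
  linear:
    - [0,7.2,-3.6]
    - [0,6.4,-4.5]
    - [0,6.5,-4.4]
    - [0,6.6,-4.2]
    - [0,6.8,-4]
    - [0,6.9,-3.7]
    - [0,7,-3.4]
    - [0,7.1,-3.2]
  rot:
    - [0,0,0]
    - [0,0,0]
    - [0,0,0]
    - [0,0,0]
    - [0,0,0]
    - [0,0,0]
    - [0,0,0]
    - [0,0,0]
  hand: [5,5,5,5,5,5,5,5]

```text
t: 12.4
tcp_pos: [0.5803, -0.0965, 0.2993]
tool_rot: [0.66, 0.751, -0.012, -0.007]
force: [-4.7, -1.6, 5.6]
finger_gap: 0.147
```

```bash
python3 arc.py .03 1.34 10; python3 - <<'E'
from h import *
snap('side','s6'); a=cv2.imread('pics/s6.png')[80:260,190:370]
cv2.imwrite('pics/c6.png',cv2.resize(a,None,fx=3.3,fy=3.3,interpolation=cv2.INTER_CUBIC))
for l in('lid_hinge','lid_bar'): print(l,[(np.round(r['at'],1).tolist(),r['score']) for r in cams.spot_point(l,'side')[:2]])
E
```

```text
t 12.4 theta 1.069 r 0.2007 F [-4.7 -1.6  5.6] Ftan -2.15 Frad 7.12 gap 12.6 rot fix [-1.5  0.3 -0.1] lat 1.5 q [-0.35  0.49  1.52 -0.02  1.15 -0.47]
[[0.0, 7.5, 2.3], [0.0, 5.4, -2.2], [-0.0, 5.5, -2.0], [0.0, 5.6, -1.8], [-0.0, 5.6, -1.7], [-0.0, 5.7, -1.5], [0.0, 5.7, -1.3], [-0.0, 5.8, -1.2], [0.0, 5.8, -1.0], [0.0, 0.1, -0.0]]
lid_hinge [([235.1, 223.5], 0.97), ([274.3, 296.4], 0.62)]
lid_bar [([270.4, 142.8], 0.82)]
```

View pics/c6.png

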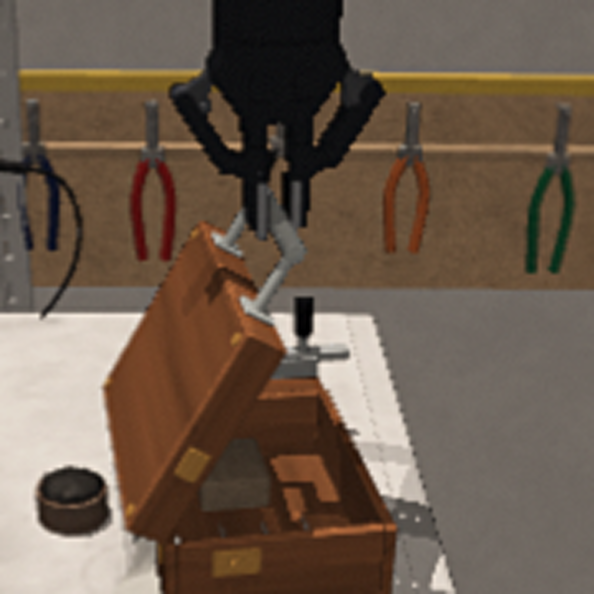

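The lid is at about 1.07 rad, still gripped with the bar nearer the fingertips, and the bolt is drawn. The bar creeps along the pads, so from here I'll take the lid angle from the bar's position across the pads and check it against the camera.

```bash
cat > ang.py <<'E'
import sys; from h import *
from fit import *
a=.1303; ex=np.array([np.cos(a),np.sin(a),0]); H=np.array([.4677,-.1131,.06])+.195*ex
s=manip.sense(); T=R.from_quat(s['tool_rot']); g=s['tcp_pos']+T.apply([0,0,.0565])
u=-(g-H)@ex; f=np.arccos(u/.1956); th=f-.0768
G=R.from_matrix(np.c_[[-np.sin(a),np.cos(a),0],ex,[0,0,-1.]])
et=ex*np.sin(f)+[0,0,np.cos(f)]
fg=1.34+.0768
print('t',round(s['t'],2),'theta',round(th,4),'z creep mm',round((g[2]-.06-.1956*np.sin(f))*1e3,1),'Ftan',round(s['force']@et,2),'F',s['force'].round(1),'qd',np.abs(s['qd']).max().round(4),'gap',round(s['finger_gap']*85.4,1),'rotfix',np.degrees((T.inv()*G).as_rotvec()).round(1))
print('to 1.34: fwd mm',round((u-.1956*np.cos(fg))*1e3,1),'up mm nominal',round((.1956*(np.sin(fg)-np.sin(f)))*1e3,1))
if len(sys.argv)>1:
    for n in sys.argv[1].split(','):
        snap(n,sys.argv[2]+n)
        for l in('lid_bar','lid'):
            for r in cams.spot_point(l,n)[:1]: print(n,l,np.round(r['at'],1),round(r['score'],2))
        c=np.array([.5866,-.0942,0]); Rz=R.from_euler('z',a).as_matrix()
        for t in(th-.05,th,th+.05,1.34):
            b=Rz@(np.array([.075,0,.06])+R.from_euler('y',t).apply([-.195,0,.015]))+c
            print('  pred bar',round(t,3),proj(n,b)[0].round(1))
E
python3 ang.py side a1
```

```text
t 12.55 theta 1.0617 z creep mm 5.6 Ftan -1.88 F [-5.3 -0.7  7.1] qd 0.0171 gap 12.9 rotfix [-1.4  0.3 -0.1]
to 1.34: fwd mm 52.0 up mm nominal 15.7
side lid_bar [271.9 145. ] 0.88
side lid [235.3 222.4] 0.64
  pred bar 1.012 [276.7 148.3]
  pred bar 1.062 [272.6 146.5]
  pred bar 1.112 [268.3 144.9]
  pred bar 1.34 [247.7 140.3]
```

>>> drive_tool:
  linear:
    - [0,4,-1.5]
    - [0,5,-1.8]
    - [0,5.5,-1.8]
    - [0,5.5,-1.6]
    - [0,5.5,-1.4]
    - [0,5.5,-1.3]
    - [0,5,-1]
    - [0,3,-0.5]
    - [0,0,0]
    - [0,0,0]
  rot:
    - [-0.4,0,0]
    - [-0.4,0,0]
    - [-0.3,0,0]
    - [-0.3,0,0]
    - [0,0,0]
    - [0,0,0]
    - [0,0,0]
    - [0,0,0]
    - [0,0,0]
    - [0,0,0]
  hand: [5,5,5,5,5,5,5,5,5,5]

```text
t: 13.53
tcp_pos: [0.6277, -0.0894, 0.3168]
tool_rot: [0.66, 0.751, 0.002, 0.006]
force: [-2.8, -0.9, 5.0]
finger_gap: 0.149
```

```bash
python3 ang.py side a2
```

```text
t 13.53 theta 1.3261 z creep mm 7.5 Ftan -2.05 F [-2.8 -0.9  5. ] qd 0.0174 gap 12.7 rotfix [ 0.6  0.3 -0.1]
to 1.34: fwd mm 2.7 up mm nominal 0.4
side lid_bar [247.2 138.2] 0.97
side lid [233.3 220.7] 0.95
  pred bar 1.276 [253.7 141.1]
  pred bar 1.326 [249.  140.4]
  pred bar 1.376 [244.3 140. ]
  pred bar 1.34 [247.7 140.3]
```

```bash
cat > sil.py <<'E'
import sys; from h import *
a=.1303; Rz=R.from_euler('z',a).as_matrix(); c=np.array([.5866,-.0942,0])
W=lambda P,t:(R.from_euler('y',t).apply(P)+[.075,0,.06])@Rz.T+c
box=np.array([(x,y,z) for x in(-.15,0) for y in(-.095,.095) for z in(.001,.029)])
hd=np.array([(x,y,z) for x in(-.205,-.15) for y in(-.065,.065) for z in(.002,.028)])
im=snap('side',sys.argv[1]); m=cams.regions_of('lid','side')[0]; M=m['pixels'].astype(bool)
def hull(P,S):
    k=np.zeros((384*S,512*S),np.uint8); q=((proj('side',P)+.5)*S).astype(np.int32)
    cv2.fillConvexPoly(k,cv2.convexHull(q),1); return cv2.resize(k.astype(np.float32),(512,384),interpolation=cv2.INTER_AREA)
res=[]
for t in np.arange(1.24,1.45,.01):
    h=hull(W(box,t),4); ex=(hull(W(hd,t),1)>0)&(h<.01)
    for dx in np.arange(-2,2.1,.5):
        for dy in np.arange(-2,2.1,.5):
            A=np.float32([[1,0,dx],[0,1,dy]]); hh=cv2.warpAffine(h,A,(512,384))
            res.append((np.abs(hh-M)[~ex].sum(),round(t,3),dx,dy))
res.sort(); print('score',m['score'],'px',M.sum(),res[:8])
best=lambda t:min(r[0] for r in res if r[1]==round(t,3)); print([(round(t,2),float(best(t).round(0))) for t in np.arange(1.24,1.45,.02)])
S=4;u0,v0=190,100; big=cv2.resize(im[v0:250,u0:340,::-1],None,fx=S,fy=S,interpolation=cv2.INTER_CUBIC)
q=((proj('side',W(box,1.34))-[u0,v0]+.5)*S).astype(int)
for i in range(8):
    for j in range(i):
        if bin(i^j).count('1')==1: cv2.line(big,tuple(map(int,q[i])),tuple(map(int,q[j])),(0,255,0),1)
cv2.imwrite('pics/'+sys.argv[1]+'_ov.png',big)
E
python3 sil.py l1
```

```text
score 0.93 px 2617 [(np.float32(108.0625), np.float64(1.33), np.float64(0.0), np.float64(-1.0)), (np.float32(114.46875), np.float64(1.33), np.float64(0.0), np.float64(-0.5)), (np.float32(114.625), np.float64(1.33), np.float64(0.0), np.float64(-1.5)), (np.float32(120.875), np.float64(1.33), np.float64(0.0), np.float64(0.0)), (np.float32(121.1875), np.float64(1.33), np.float64(0.0), np.float64(-2.0)), (np.float32(123.9375), np.float64(1.32), np.float64(0.0), np.float64(-1.0)), (np.float32(125.0625), np.float64(1.32), np.float64(0.0), np.float64(-1.5)), (np.float32(126.1875), np.float64(1.32), np.float64(0.0), np.float64(-2.0))]
[(np.float64(1.24), 413.0), (np.float64(1.26), 329.0), (np.float64(1.28), 245.0), (np.float64(1.3), 179.0), (np.float64(1.32), 124.0), (np.float64(1.34), 135.0), (np.float64(1.36), 162.0), (np.float64(1.38), 234.0), (np.float64(1.4), 351.0), (np.float64(1.42), 536.0), (np.float64(1.44), 683.0)]
```

View pics/l1_ov.png

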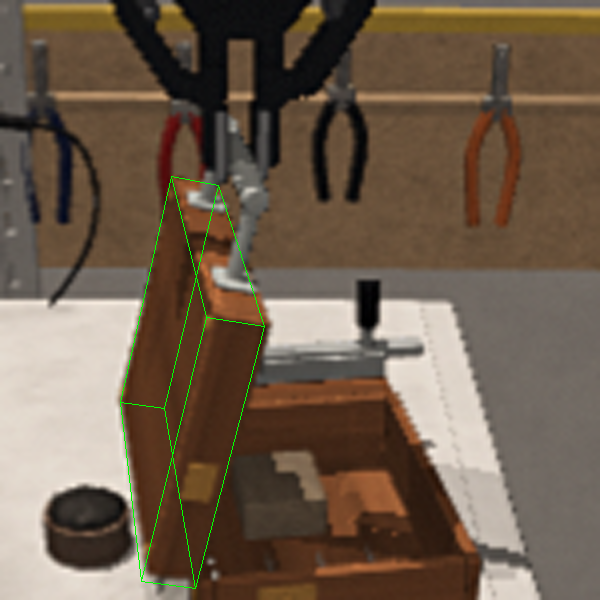

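The overlay at 1.34 matches the lid, the bar is between the fingers and the bolt is still drawn. Silhouette says 1.33, kinematics 1.326, bar spot 1.345. I'll nudge forward 2 mm and let it settle.

>>> drive_tool:
  linear:
    - [0,1,0]
    - [0,1,0]
    - [0,0,0]
    - [0,0,0]
    - [0,0,0]
    - [0,0,0]
  rot:
    - [0,0,0]
    - [0,0,0]
    - [0,0,0]
    - [0,0,0]
    - [0,0,0]
    - [0,0,0]
  hand: [5,5,5,5,5,5]

```text
t: 14.28
tcp_pos: [0.6285, -0.0894, 0.317]
tool_rot: [0.66, 0.751, 0.002, 0.005]
force: [-2.6, -0.0, 4.7]
finger_gap: 0.144
```

```bash
python3 ang.py side a3; python3 sil.py l2; python3 ang.py
```

```text
t 14.28 theta 1.3301 z creep mm 7.5 Ftan -1.79 F [-2.6 -0.   4.7] qd 0.002 gap 12.3 rotfix [ 0.6  0.3 -0.1]
to 1.34: fwd mm 1.9 up mm nominal 0.3
side lid_bar [249.8 138.4] 0.71
side lid [235.  220.7] 0.57
  pred bar 1.28 [253.3 141.1]
  pred bar 1.33 [248.6 140.4]
  pred bar 1.38 [243.9 139.9]
  pred bar 1.34 [247.7 140.3]
score 0.59 px 2552 [(np.float32(112.5625), np.float64(1.34), np.float64(0.0), np.float64(-1.0)), (np.float32(115.3125), np.float64(1.33), np.float64(0.0), np.float64(-1.0)), (np.float32(116.90625), np.float64(1.34), np.float64(0.0), np.float64(-0.5)), (np.float32(117.875), np.float64(1.33), np.float64(0.0), np.float64(-1.5)), (np.float32(120.4375), np.float64(1.33), np.float64(0.0), np.float64(-2.0)), (np.float32(120.6875), np.float64(1.34), np.float64(0.0), np.float64(-1.5)), (np.float32(121.25), np.float64(1.34), np.float64(0.0), np.float64(0.0)), (np.float32(125.1875), np.float64(1.35), np.float64(1.0), np.float64(-2.0))]
[(np.float64(1.24), 493.0), (np.float64(1.26), 402.0), (np.float64(1.28), 316.0), (np.float64(1.3), 225.0), (np.float64(1.32), 158.0), (np.float64(1.34), 113.0), (np.float64(1.36), 128.0), (np.float64(1.38), 182.0), (np.float64(1.4), 269.0), (np.float64(1.42), 448.0), (np.float64(1.44), 591.0)]
t 14.53 theta 1.3301 z creep mm 7.5 Ftan -1.08 F [-1.9  0.6  4. ] qd 0.0017 gap 12.5 rotfix [ 0.6  0.3 -0.1]
to 1.34: fwd mm 1.9 up mm nominal 0.3
```

>>> drive_tool:
  linear:
    - [0,1.5,-0.5]
    - [0,1,-0.5]
    - [0,0,0]
    - [0,0,0]
    - [0,0,0]
    - [0,0,0]
    - [0,0,0]
    - [0,0,0]
  rot:
    - [0,0,0]
    - [0,0,0]
    - [0,0,0]
    - [0,0,0]
    - [0,0,0]
    - [0,0,0]
    - [0,0,0]
    - [0,0,0]
  hand: [5,5,5,5,5,5,5,5]

```text
t: 15.2
tcp_pos: [0.6306, -0.0891, 0.3173]
tool_rot: [0.66, 0.751, 0.001, 0.004]
force: [-1.6, -1.3, 3.9]
finger_gap: 0.144
```

```bash
python3 ang.py side a4; python3 sil.py l3; python3 - <<'E'
from h import *
for l in('pitch_block','brass_weight','salt_jar','bolt_knob'): print(l,[(np.round(r['at'],1).tolist(),round(r['score'],2)) for r in cams.spot_point(l,'side')[:1]])
E
python3 ang.py
```

```text
t 15.2 theta 1.3403 z creep mm 7.5 Ftan -1.08 F [-1.6 -1.3  3.9] qd 0.001 gap 12.3 rotfix [ 0.4  0.3 -0.1]
to 1.34: fwd mm -0.1 up mm nominal -0.0
side lid_bar [246.6 138.5] 0.7
side lid [236.4 222.4] 0.56
  pred bar 1.29 [252.3 140.9]
  pred bar 1.34 [247.7 140.3]
  pred bar 1.39 [242.9 139.9]
  pred bar 1.34 [247.7 140.3]
score 0.84 px 2726 [(np.float32(153.4375), np.float64(1.34), np.float64(0.0), np.float64(-1.0)), (np.float32(157.1875), np.float64(1.33), np.float64(0.0), np.float64(-1.0)), (np.float32(158.59375), np.float64(1.34), np.float64(0.0), np.float64(-0.5)), (np.float32(160.3125), np.float64(1.35), np.float64(0.0), np.float64(-1.0)), (np.float32(161.53125), np.float64(1.33), np.float64(0.0), np.float64(-0.5)), (np.float32(162.0), np.float64(1.34), np.float64(0.0), np.float64(-1.5)), (np.float32(162.75), np.float64(1.33), np.float64(-0.5), np.float64(-1.0)), (np.float32(163.75), np.float64(1.34), np.float64(0.0), np.float64(0.0))]
[(np.float64(1.24), 456.0), (np.float64(1.26), 366.0), (np.float64(1.28), 285.0), (np.float64(1.3), 226.0), (np.float64(1.32), 165.0), (np.float64(1.34), 153.0), (np.float64(1.36), 189.0), (np.float64(1.38), 224.0), (np.float64(1.4), 308.0), (np.float64(1.42), 476.0), (np.float64(1.44), 623.0)]
pitch_block [([210.2, 236.5], 0.88)]
brass_weight []
salt_jar []
bolt_knob [([286.0, 176.6], 0.53)]
t 15.65 theta 1.3402 z creep mm 7.5 Ftan -2.05 F [-2.5 -0.9  3.2] qd 0.0017 gap 12.6 rotfix [ 0.4  0.3 -0.1]
to 1.34: fwd mm -0.0 up mm nominal -0.0
```

View pics/l3.png

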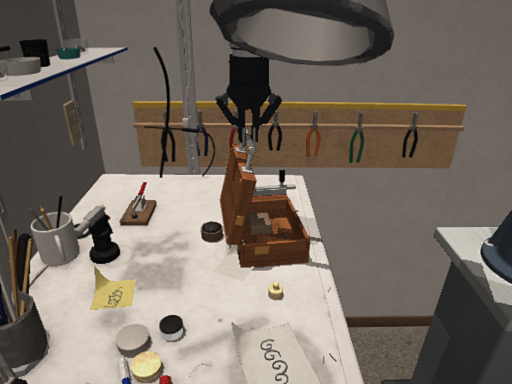

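The final picture shows the lid at (240,205) held by the bar at (246,140) and the knob drawn to (282,176). The pitch block (211,231) and brass weight (276,291) are where they were. The angle estimates agree and the arm is still, so I'm handing in.

```bash
python3 -c "
from h import *
print(order.sign_off())"; python3 ang.py
```

```text
the job is handed in; nothing more can be done
None
the job is handed in; nothing more can be done
```

The bolt is drawn fully back and the lid is held still at its balance point, with the gripper still on the bar. I handed the job in at about 15.7 s of the 53 s allowed.

- **Bolt:** I drew it by its knob with the lid shut, until it hit its stop (14 N felt). The camera put the travel at about 39 mm.
- **Lid:** I gripped it by the bar and swung it up in one steady arc with a short pause at 1.07 rad, then two small nudges.
- **Lid angle:** the final checks gave 1.340 from the arm's position, 1.34 from the lid's outline in the side view, and about 1.35 from the detected bar position.
- **Grip:** the opening was steady at 12.3–12.6 mm and the joints were still. The bar had crept about 7 mm towards the fingertips during the swing.
- **Force check:** it did not settle at zero, with about 3–4 N of upward load and a noisy −1 to −2 N along the lid's swing. I put this down to friction between pads and bar, but it means force did not confirm the balance point.
- **Other items:** the pitch block and brass weight had not moved. The salt jar was hidden behind the open lid in the last picture, so I could not re-check it; it was in place midway through the swing, and the arm did not go near it after that.

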